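# Find the rocking corner of a router plate and press its shim flat

### The arm

A 6-joint arm with a two-finger parallel gripper is mounted at the origin on the work surface. World frame = base frame: x ahead of the robot, y to its left, z up, the work surface at z = 0. Lengths are in m, angles in degrees, forces in N, time in s.
With the tool pointing down it reaches from about 0.4 to 0.825 m from the base axis. Payload 7 kg.
Tool frame: the origin (TCP) lies on the centre line of the jaws, within the pads' length; the fingertips stand 19 mm ahead of it and the grasp point (between the pads) is the TCP; z points along the fingers, y is the line along which they close (so a half turn about z gives the same grasp; the last joint's range is limited). The gripper opens to 88 mm and grips with 3 to 60 N. Pads are 19 mm wide; open, the fingers measure 130 mm over their backs; the gripper's body (78 mm by 193 mm) begins 47 mm behind the grasp point.
Start: joints at [-57.061, 20.546, 0.682, 0, -70.136, -16.507], TCP at [0.191, -0.647, 0.217] pointing down, gripper open.
Joint ranges: [-176.03, 176.03], [-82.01, 121.73], [-58.28, 71.71], [-173.87, 95.51], [-174.79, -0.11], [-173.66, 173.66]. Speed limits (degrees/s): [136.94, 136.94, 172.46, 180, 180, 180].

### API

Orientations are given as [roll, pitch, yaw] about the fixed x, y, z axes, in that order (R = Rz(yaw) Ry(pitch) Rx(roll)).
In Python, from plant import get_state, capture, close_job gives the robot as it stands.
- The arm moves only by the tool apply_moves, never from a script. Its argument "targets" is a list of rows, each a list of 7 numbers: the opening, from 0 (shut) to 1 (fully open), then the shift along the tool's x, y, z normalised to -1 to 1, where 1 is 1000 mm, then the turn, a rotation vector about the tool's x, y, z normalised to -1 to 1, where 1 is 90 degrees. In form: [[claw, tx, ty, tz, ax, ay, az], ...]. A call has 1 to 20 rows; each row shifts and turns the commanded pose from where the row before left it, along the tool's axes as they then stand; what a row does not reach is not made up. A row lasts 1/12 s, in which the tool goes at most 41.7 mm and 7.16 degrees, less where a joint would pass 70% of its speed; a pose out of reach is approached as far as the arm can. A call with a number of a shift or a turn outside -1 to 1 is refused whole. A call with a gripper value outside its range is refused whole. The fingers move at their own pace and stop on an object; "newtons" is the grip in N (left out, the last holds). Time passes only in rows, so rows that do not move let the fingers close. It gives the time, the measured TCP pose, the force, the opening and the grip force at its end, in the units of the state.
- get_state(): the state, without advancing time (a new reading comes with each control period).
- capture(name): name is "side" or "top" or "wrist"; returns a dict with "frame" (400x640x3 uint8, red, green, blue), "range_z" (400x640 float32, m along the optical axis (not along the pixel's ray), 0 where there is no reading), "camera_matrix" (3x3 intrinsics, pixels), "k1" (the pictures are not rectified: a ray, as slopes to the right and down, at radius r is drawn at 1 + k1 r^2 times it, then the intrinsics apply), "T" (4x4, takes a point from camera to world coordinates). Camera axes: x right, y down, z forward; pixel columns grow to the right and rows downward; lengths in m; the calibration is good to about 2 mm. A picture is of the moment at which its call begins.
- close_job(): hands the job in; it is judged then, once.
The state is a dict: "time_s": time; "joints": joint angles; "qd": joint speeds; "joint_torque": joint torques, N m; "tcp_pos": TCP position; "eef_rot": TCP orientation; "contact_force": force on the tool from outside, world axes, zero at the start; "moment": the same for the moment, N m; "gripper_width": finger opening in m; "gripper_force": force on a finger pad.
Only numpy, scipy, OpenCV 4.12 (cv2) and the standard library are available. Lean on these libraries where they do the work, as an engineer would, in place of code of your own. Each camera call takes 0.05 s, during which the arm holds its last target. There are 200 camera calls.

### The job

The insert plate of this router-table top rocks on one corner: press its corners one by one with the fingertips until you find the one that dips. Press the brass shim beside that corner down until it lies flat on the board, leave the other three shims up, then press that corner once more to check that it now stays firm. Nothing is to be gripped or lifted, the tools lying about are left alone, and the hand finishes clear of everything.

Things in the scene. Friction and masses are not known exactly. Their poses are not given: they have to be found in the camera images.
- plate: Aluminium insert plate, 180 (x) x 150 (y) x 10 mm, 0.75 kg, red and black ring in its middle, loose in the recess of a fixed grey router-table board, tops flush, 60 mm above the bench. The board (on battens) reaches 165 mm from the plate's centre to the front and each side, 135 mm to the back. Origin: centre of the underside; +x to the back (away from the robot), +y left, z up.
- corner_fl (a point): Press point of the plate's front left corner: on its top, over a hidden rubber pad, at x = -76, y = 55 mm in the plate's frame. One of the four pads, a different one each time, sits 4 mm too deep: the plate lies level, but 1 to 2 N there tip that point about 3.5 mm down (0.045 rad) and its weight brings it back; the other corners are firm.
- corner_fr (a point): Press point of the plate's front right corner: on its top, over a hidden rubber pad, at x = -76, y = -55 mm in the plate's frame. One of the four pads, a different one each time, sits 4 mm too deep: the plate lies level, but 1 to 2 N there tip that point about 3.5 mm down (0.045 rad) and its weight brings it back; the other corners are firm.
- corner_bl (a point): Press point of the plate's back left corner: on its top, over a hidden rubber pad, at x = 76, y = 55 mm in the plate's frame. One of the four pads, a different one each time, sits 4 mm too deep: the plate lies level, but 1 to 2 N there tip that point about 3.5 mm down (0.045 rad) and its weight brings it back; the other corners are firm.
- corner_br (a point): Press point of the plate's back right corner: on its top, over a hidden rubber pad, at x = 76, y = -55 mm in the plate's frame. One of the four pads, a different one each time, sits 4 mm too deep: the plate lies level, but 1 to 2 N there tip that point about 3.5 mm down (0.045 rad) and its weight brings it back; the other corners are firm.
- shim_a (a joint): Angle of one of four alike brass rocker shims, one beside each corner; which is where changes. 0 to 0.03 rad as found (tail raised), 0.35 pressed flat. Pressing the tail lifts a toe under the plate's corner: just level over the deep pad, 4 mm too high at a firm corner. Stiff: about 8 N on the tail moves it; it stays where left and, flat, carries 20 N on its corner.
- shim_a_hinge (a point): Hinge of shim a, 5 mm above the board, between two dark steel cheeks; fixed. In the plate's frame it stands 46 mm outwards (y) and 16 mm to the front (-x) of the corner point that it serves. The hinge axis runs along y.
- shim_a_pad (a point): Where to press shim a: centre of the top of its grooved brass tail (40 x 24 mm, 5 mm thick), 45 mm from the hinge towards the front (-x); moves with the lever. About 22 mm above the board when raised, 6 mm above it when flat, so that a fingertip stays clear of the board.
- shim_b (a joint): Angle of one of four alike brass rocker shims, one beside each corner; which is where changes. 0 to 0.03 rad as found (tail raised), 0.35 pressed flat. Pressing the tail lifts a toe under the plate's corner: just level over the deep pad, 4 mm too high at a firm corner. Stiff: about 8 N on the tail moves it; it stays where left and, flat, carries 20 N on its corner.
- shim_b_hinge (a point): Hinge of shim b, 5 mm above the board, between two dark steel cheeks; fixed. In the plate's frame it stands 46 mm outwards (y) and 16 mm to the front (-x) of the corner point that it serves. The hinge axis runs along y.
- shim_b_pad (a point): Where to press shim b: centre of the top of its grooved brass tail (40 x 24 mm, 5 mm thick), 45 mm from the hinge towards the front (-x); moves with the lever. About 22 mm above the board when raised, 6 mm above it when flat, so that a fingertip stays clear of the board.
- shim_c (a joint): Angle of one of four alike brass rocker shims, one beside each corner; which is where changes. 0 to 0.03 rad as found (tail raised), 0.35 pressed flat. Pressing the tail lifts a toe under the plate's corner: just level over the deep pad, 4 mm too high at a firm corner. Stiff: about 8 N on the tail moves it; it stays where left and, flat, carries 20 N on its corner.
- shim_c_hinge (a point): Hinge of shim c, 5 mm above the board, between two dark steel cheeks; fixed. In the plate's frame it stands 46 mm outwards (y) and 16 mm to the front (-x) of the corner point that it serves. The hinge axis runs along y.
- shim_c_pad (a point): Where to press shim c: centre of the top of its grooved brass tail (40 x 24 mm, 5 mm thick), 45 mm from the hinge towards the front (-x); moves with the lever. About 22 mm above the board when raised, 6 mm above it when flat, so that a fingertip stays clear of the board.
- shim_d (a joint): Angle of one of four alike brass rocker shims, one beside each corner; which is where changes. 0 to 0.03 rad as found (tail raised), 0.35 pressed flat. Pressing the tail lifts a toe under the plate's corner: just level over the deep pad, 4 mm too high at a firm corner. Stiff: about 8 N on the tail moves it; it stays where left and, flat, carries 20 N on its corner.
- shim_d_hinge (a point): Hinge of shim d, 5 mm above the board, between two dark steel cheeks; fixed. In the plate's frame it stands 46 mm outwards (y) and 16 mm to the front (-x) of the corner point that it serves. The hinge axis runs along y.
- shim_d_pad (a point): Where to press shim d: centre of the top of its grooved brass tail (40 x 24 mm, 5 mm thick), 45 mm from the hinge towards the front (-x); moves with the lever. About 22 mm above the board when raised, 6 mm above it when flat, so that a fingertip stays clear of the board.
- reducing_ring: Loose red plastic bit-hole insert, a disc 72 mm across, 6 mm high, on the front of the board between the shims; origin under its centre. Leave alone.
- collet_spanner: Loose flat steel spanner, about 125 x 28 x 4 mm, along y on the back strip of the board; origin under its shank. Leave alone.
- pencil: Loose flat red carpenter's pencil 110 x 12 x 8 mm, along y on the back strip of the board; origin under its centre. Leave alone.
- block_plane: Loose block plane, 160 x 50 x 60 mm, on the bench; origin under its centre. Leave alone.
- chisel: Loose chisel, 250 mm long, 28 mm high, on the bench; origin under the ferrule. Leave alone.
- try_square: Loose try square, 115 x 160 x 20 mm, on the bench; origin under its stock. Leave alone.
- glue: Loose yellow glue bottle, 60 mm across, 170 mm tall, on the bench; origin under its centre. Leave alone.
Not all that is in view belongs to the job. Of the things shaped like the plate, the aluminium one is meant.

How it is judged (in metres and radians):
On the way, in this order (a step that is already met when the one before it is completed fails the run):
1. a fingertip press makes the plate rock (tilts by more than 0.025 rad) while all four shims are still up (angle between plate's own z axis and vertical above 0.025 rad and contact force between the fingers and plate above 0.8 N and value of joint each of shim_a, shim_b, shim_c, shim_d below 0.1 rad), for 0.1 s.
2. one shim is flat (above 0.29 rad), the other three are up (below 0.1), and the plate lies level (within 0.012 rad) with no finger on it (((value of joint shim_a above 0.29 rad and value of joint each of shim_b, shim_c, shim_d below 0.1 rad and angle between plate's own z axis and vertical below 0.012 rad and contact force between the fingers and plate below 0.2 N) or (value of joint shim_b above 0.29 rad and value of joint each of shim_a, shim_c, shim_d below 0.1 rad and angle between plate's own z axis and vertical below 0.012 rad and contact force between the fingers and plate below 0.2 N) or (value of joint shim_c above 0.29 rad and value of joint each of shim_a, shim_b, shim_d below 0.1 rad and angle between plate's own z axis and vertical below 0.012 rad and contact force between the fingers and plate below 0.2 N) or (value of joint shim_d above 0.29 rad and value of joint each of shim_a, shim_b, shim_c below 0.1 rad and angle between plate's own z axis and vertical below 0.012 rad and contact force between the fingers and plate below 0.2 N))), for 0.1 s.
3. the corner beside the flat shim is pressed again with more than 3 N (hand within 85 mm of that shim's hinge, seen from above) and the plate stays level within 0.012 rad (((value of joint shim_a above 0.29 rad and value of joint each of shim_b, shim_c, shim_d below 0.1 rad and contact force between the fingers and plate above 3 N and angle between plate's own z axis and vertical below 0.012 rad and horizontal distance between the grasp point and shim_a_hinge below 0.085 m) or (value of joint shim_b above 0.29 rad and value of joint each of shim_a, shim_c, shim_d below 0.1 rad and contact force between the fingers and plate above 3 N and angle between plate's own z axis and vertical below 0.012 rad and horizontal distance between the grasp point and shim_b_hinge below 0.085 m) or (value of joint shim_c above 0.29 rad and value of joint each of shim_a, shim_b, shim_d below 0.1 rad and contact force between the fingers and plate above 3 N and angle between plate's own z axis and vertical below 0.012 rad and horizontal distance between the grasp point and shim_c_hinge below 0.085 m) or (value of joint shim_d above 0.29 rad and value of joint each of shim_a, shim_b, shim_c below 0.1 rad and contact force between the fingers and plate above 3 N and angle between plate's own z axis and vertical below 0.012 rad and horizontal distance between the grasp point and shim_d_hinge below 0.085 m))), for 0.1 s.
At the end, for the whole second after the job is handed in: Exactly one shim is flat (above 0.29 rad) and the other three up (below 0.1 rad), and the plate lies still and level (within 0.012 rad) in its recess, its underside 47 to 53.5 mm above the bench. With any but the rocking corner's shim flat the plate cannot lie level (((value of joint shim_a above 0.29 rad and value of joint each of shim_b, shim_c, shim_d below 0.1 rad) or (value of joint shim_b above 0.29 rad and value of joint each of shim_a, shim_c, shim_d below 0.1 rad) or (value of joint shim_c above 0.29 rad and value of joint each of shim_a, shim_b, shim_d below 0.1 rad) or (value of joint shim_d above 0.29 rad and value of joint each of shim_a, shim_b, shim_c below 0.1 rad)) and angle between plate's own z axis and vertical below 0.012 rad and height (world z) of plate between 0.047 and 0.0535 m and linear speed of plate below 0.01 m/s); the robot touches nothing.
It fails at once if the plate is lifted: more than 12 mm above its place, or tilted by more than 0.12 rad (height (world z) of plate above 0.062 m or angle between plate's own z axis and vertical above 0.12 rad).
It fails at once if a wrong shim is pressed: a firm corner is jacked up (a shim above 0.25 rad, the plate tilted by more than 0.015 rad with no finger on it) (value of joint any of shim_a, shim_b, shim_c, shim_d above 0.25 rad and angle between plate's own z axis and vertical above 0.015 rad and contact force between the fingers and plate below 0.1 N).
It fails at once if more than one shim is pressed (two above 0.15 rad) (value of joint each of shim_a, shim_b above 0.15 rad or value of joint each of shim_a, shim_c above 0.15 rad or value of joint each of shim_a, shim_d above 0.15 rad or value of joint each of shim_b, shim_c above 0.15 rad or value of joint each of shim_b, shim_d above 0.15 rad or value of joint each of shim_c, shim_d above 0.15 rad).
It fails at once if a tool or other loose thing is moved by more than 25 mm (distance of any of reducing_ring, collet_spanner, pencil, block_plane, chisel, try_square, glue from where it was at the start of the episode above 0.025 m).
It also fails if it takes over 67 s, if anything falls off the work surface, if the arm or the gripper's body presses on something with over 40 N, if the wrist force passes 120 N, or if a joint passes its speed limit or range.

## Working session

There is one attempt and no reset: what is moved stays moved. The work goes in short steps, Python scripts to look and compute and a tool call to move; the robot and the scene stay as the last step left them, time stands still between calls to the robot, and variables do not carry over. Pictures are saved under pics/ and viewed, at most 10 in all, crops included, and the job is handed in when it is done.

Besides the shell and the picture viewer there is one more tool, called after "Emit:" as a command line: name --pt "numbers of a row" for each row, then --argument value for the rest. apply_moves: Moves the arm, as the interface text tells. Scaled input: -1 to 1 covers 1000 mm each way for a shift and 90 degrees each way for a turn. Its arguments: {"type":"object","properties":{"targets":{"type":"array","items":{"type":"array","items":{"type":"number"}}},"newtons":{"type":"number"}},"required":["targets"]}

```bash
mkdir -p pics; cat > h.py <<'E'
import numpy as np, cv2
from plant import get_state, capture, close_job
def ray2plane(c,uv,z):
    K=c["camera_matrix"];T=np.array(c["T"])
    uv=np.atleast_2d(np.array(uv,float))
    p=cv2.undistortPoints(uv.reshape(-1,1,2),np.array(K),np.array([c["k1"],0,0,0,0.])).reshape(-1,2)
    d=np.c_[p,np.ones(len(p))]@T[:3,:3].T
    o=T[:3,3]; return o+d*((z-o[2])/d[:,2])[:,None]
E
python3 - <<'E'
from h import *
s=get_state();print(s)
for n in("top","side"):
    c=capture(n);cv2.imwrite(f"pics/{n}1.png",c["frame"][:,:,::-1]);np.savez(f"{n}.npz",**{k:np.array(v) for k,v in c.items()})
    print(c["k1"],np.array(c["T"]).round(3).tolist())
E
```

```text
{'time_s': 0.0, 'joints': array([-5.70588174e+01,  2.05914779e+01,  6.33648619e-01, -1.88890688e-02,
       -7.01355182e+01, -1.65076271e+01]), 'qd': array([ 0.0165594 ,  0.03479455, -0.03228073, -0.04867572,  0.03417716,
       -0.01894234]), 'joint_torque': array([-6.73203385e-05, -5.82708943e+01,  2.93057066e+01,  6.99751899e+00,
        6.88341490e-03, -2.40185618e-04]), 'tcp_pos': array([ 0.19079184, -0.64695148,  0.21592514]), 'eef_rot': array([ 1.79905454e+02, -9.50144862e-03, -1.63572869e+02]), 'contact_force': array([-0.83357454,  0.33730511, -0.45413809]), 'moment': array([-0.007116  ,  0.06213692,  0.0049697 ]), 'gripper_force': 0.0, 'gripper_width': 0.0873149042975873}
0.018102017755234272 [[0.005, -0.991, 0.132, 0.348], [-1.0, -0.006, -0.003, 0.005], [0.004, -0.132, -0.991, 1.211], [0.0, 0.0, 0.0, 1.0]]
-0.012493711803731954 [[0.933, 0.216, -0.288, 0.841], [0.36, -0.561, 0.745, -0.977], [-0.001, -0.799, -0.601, 0.885], [0.0, 0.0, 0.0, 1.0]]
```

View pics/top1.png

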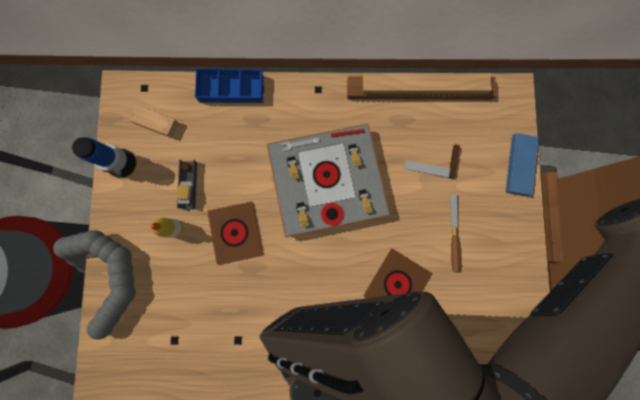

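The light plate at (327,174), set in the grey board with four brass shims, is the aluminium insert. The plates at (234,233) and (398,284) are brown wood decoys. I'll confirm this in an enlarged crop and measure at the same time.

```bash
python3 - <<'E'
from h import *
c=dict(np.load("top.npz"));f=c["frame"]
hsv=cv2.cvtColor(f,cv2.COLOR_RGB2HSV)
x0,y0,x1,y1=255,110,405,245
cr=cv2.resize(f[y0:y1,x0:x1],None,fx=5,fy=4.4,interpolation=cv2.INTER_CUBIC)[:, :, ::-1]
cv2.imwrite("pics/crop.png",cr)
# bright low-sat = plate
m=((hsv[...,1]<45)&(hsv[...,2]>150)).astype(np.uint8);m[:y0]=0;m[y1:]=0;m[:,:x0]=0;m[:,x1:]=0
m=cv2.morphologyEx(m,cv2.MORPH_OPEN,np.ones((3,3)))
ct=max(cv2.findContours(m,0,2)[0],key=cv2.contourArea)
r=cv2.minAreaRect(ct);b=cv2.boxPoints(r);print(r)
w=ray2plane(c,b,.06);print(w.round(4));print("ctr",w.mean(0).round(4),[np.linalg.norm(w[i]-w[i-1]).round(4) for i in range(4)])
# brass
m=cv2.inRange(hsv,(12,70,90),(32,255,255))
m[:y0]=0;m[y1:]=0;m[:,:x0]=0;m[:,x1:]=0
poly=np.zeros_like(m);cv2.fillPoly(poly,[np.array([[270,145],[367,127],[390,213],[288,233]])],1);m=m*poly
for k in cv2.findContours(m,0,2)[0]:
    if cv2.contourArea(k)>20:
        M=cv2.moments(k);u=[M['m10']/M['m00'],M['m01']/M['m00']];print(np.round(u,1),cv2.contourArea(k),ray2plane(c,u,.075).round(4))
m=(cv2.inRange(hsv,(0,150,90),(6,255,255))|cv2.inRange(hsv,(172,150,90),(180,255,255)))*poly
for k in cv2.findContours(m,0,2)[0]:
    if cv2.contourArea(k)>20:
        u=cv2.minAreaRect(k)[0];print("red",np.round(u,1),cv2.contourArea(k),ray2plane(c,u,.06).round(4))
E
```

```text
((326.28118896484375, 174.64974975585938), (54.65974044799805, 45.644962310791016), 78.2317123413086)
[[ 0.6462  0.0624  0.06  ]
 [ 0.6781 -0.0823  0.06  ]
 [ 0.5029 -0.1171  0.06  ]
 [ 0.4723  0.025   0.06  ]]
ctr [ 0.5749 -0.028   0.06  ] [np.float64(0.1779), np.float64(0.1482), np.float64(0.1786), np.float64(0.1454)]
[303.  218.4] 112.0 [[0.4318 0.0448 0.075 ]]
[366.3 205. ] 109.5 [[ 0.4749 -0.1533  0.075 ]]
[293.3 171. ] 100.0 [[0.5821 0.077  0.075 ]]
[385.2 197. ] 38.0 [[ 0.5006 -0.213   0.075 ]]
[355.6 158.3] 102.5 [[ 0.6246 -0.121   0.075 ]]
red [331.5 213.5] 351.5 [[ 0.449  -0.0448  0.06  ]]
red [326. 174.] 377.5 [[ 0.5761 -0.0271  0.06  ]]
red [347.1 132.5] 55.5 [[ 0.7141 -0.0956  0.06  ]]
```

View pics/crop.png

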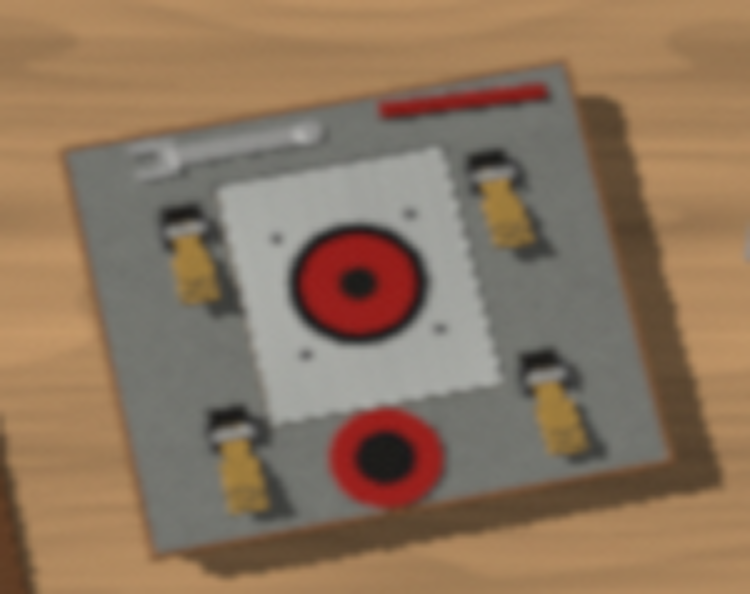

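The crop confirms it: an aluminium plate with a ring, with brass shims at crop (195,265), (505,215), (240,470) and (555,415). The plate centre is about (0.5755, -0.0275), yaw about 12°. Next I'll shut the gripper, align it with the plate and go above the front right corner.

```bash
cat >> h.py <<'E'
C=np.array([.5755,-.0275]);YAW=np.radians(12.)
A=np.array([[np.cos(YAW),np.sin(YAW)],[-np.sin(YAW),np.cos(YAW)]])
def rep():
    s=get_state();p=A@(s["tcp_pos"][:2]-C)
    print("t",round(s["time_s"],2),"plate xy mm",(p*1000).round(1),"tip z",round(s["tcp_pos"][2]*1000-19,1),"rot",s["eef_rot"].round(2),"F",s["contact_force"].round(2))
E
echo ok
```

```text
ok
```

Emit:
apply_moves --pt "0 0 0 0 0 0 0.025" --pt "0 0 0 0 0 0 0.024" --pt "0 -0.026 0.029 0 0 0 0" --pt "0 -0.026 0.029 0 0 0 0" --pt "0 -0.026 0.029 0 0 0 0" --pt "0 -0.026 0.029 0 0 0 0" --pt "0 -0.026 0.029 0 0 0 0" --pt "0 -0.026 0.029 0 0 0 0" --pt "0 -0.026 0.029 0 0 0 0" --pt "0 -0.026 0.029 0 0 0 0" --pt "0 -0.026 0.029 0 0 0 0" --pt "0 -0.026 0.029 0 0 0 0" --pt "0 -0.026 0.029 0 0 0 0" --pt "0 -0.026 0.029 0 0 0 0" --pt "0 -0.026 0.029 0 0 0 0" --pt "0 -0.026 0.029 0 0 0 0" --pt "0 -0.026 0.029 0 0 0 0" --pt "0 0 0 0 0 0 0" --pt "0 0 0 0 0 0 0"

```text
time_s: 1.68
tcp_pos: [0.4824, -0.1389, 0.2165]
eef_rot: [180.0, -0.0, -167.8]
contact_force: [-0.7, -0.2, -0.3]
gripper_width: 0.0005
gripper_force: 0.0
```

```bash
python3 - <<'E'
from h import *
rep()
c=capture("wrist");cv2.imwrite("pics/w1.png",c["frame"][:,:,::-1]);np.savez("wrist.npz",**{k:np.array(v) for k,v in c.items()})
E
```

```text
t 1.68 plate xy mm [-114.3  -89.6] tip z 197.5 rot [ 1.7999e+02 -4.0000e-02 -1.6777e+02] F [-0.74 -0.24 -0.26]
```

View pics/w1.png

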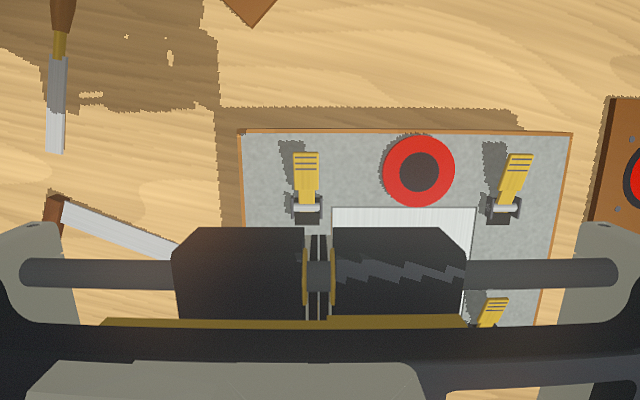

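The wrist view shows both front shims, with tails at (306,165) and (516,165), and the plate's front corners at (332,208) and (475,208). I'll use these to check the pose.

```bash
python3 - <<'E'
from h import *
c=dict(np.load("wrist.npz"))
for u,z in [((332,208),.06),((475,208),.06),((239,132),.06),((572,133),.06),((306,164),.082),((516,165),.082),((419,171),.066)]:
    w=ray2plane(c,u,z)[0];print(u,w.round(4),(A@(w[:2]-C)*1000).round(1),c["range_z"][u[1],u[0]])
E
```

```text
(332, 208) [ 0.5023 -0.121   0.06  ] [-91.1 -76.3] 0.34225404
(475, 208) [0.4708 0.0251 0.06  ] [-91.5  73.2] 0.34118667
(239, 132) [ 0.4464 -0.2266  0.06  ] [-167.7 -167.9] 0.3177635
(572, 133) [0.3741 0.0995 0.06  ] [-170.6  166.1] 0.31837112
(306, 164) [ 0.4601 -0.1563  0.082 ] [-139.7 -101.9] 0.3039003
(516, 165) [0.4181 0.0383 0.082 ] [-140.3   97.1] 0.30234423
(419, 171) [ 0.4456 -0.0462  0.066 ] [-131.     8.8] 0.3203523
```

Emit:
apply_moves --pt "0 -0.02 0.02 0.02 0 0 0" --pt "0 -0.02 0.02 0.02 0 0 0" --pt "0 0 0 0.03 0 0 0" --pt "0 0 0 0.03 0 0 0" --pt "0 0 0 0.02 0 0 0" --pt "0 0 0 0.01 0 0 0" --pt "0 0 0 0 0 0 0" --pt "0 0 0 0 0 0 0"

```text
time_s: 2.4
tcp_pos: [0.5125, -0.0942, 0.0873]
eef_rot: [-180.0, -0.0, -168.0]
contact_force: [0.6, -0.1, 0.6]
gripper_width: 0.0005
gripper_force: 0.0
```

Emit:
apply_moves --pt "0 0 0 0.002 0 0 0" --pt "0 0 0 0.002 0 0 0" --pt "0 0 0 0.002 0 0 0" --pt "0 0 0 0 0 0 0"

```text
time_s: 2.73
tcp_pos: [0.5127, -0.0933, 0.0812]
eef_rot: [180.0, 0.1, -168.0]
contact_force: [0.2, -0.2, 0.0]
gripper_width: 0.0006
gripper_force: 0.0
```

```bash
python3 -c "
from h import *
rep()"
```

```text
t 2.73 plate xy mm [-75.1 -51.3] tip z 62.2 rot [ 1.8000e+02  5.0000e-02 -1.6799e+02] F [ 0.25 -0.22  0.01]
```

Tip z is 62 and there's no contact yet, so I'll go on in 1 mm steps.

Emit:
apply_moves --pt "0 0 0 0.001 0 0 0" --pt "0 0 0 0.001 0 0 0" --pt "0 0 0 0.001 0 0 0" --pt "0 0 0 0 0 0 0"

```text
time_s: 3.07
tcp_pos: [0.5124, -0.0932, 0.0777]
eef_rot: [180.0, -0.0, -168.0]
contact_force: [0.5, -0.8, -0.4]
gripper_width: 0.0005
gripper_force: 0.0
```

Emit:
apply_moves --pt "0 0 0 0.001 0 0 0" --pt "0 0 0 0 0 0 0"

```text
time_s: 3.23
tcp_pos: [0.5125, -0.0932, 0.0767]
eef_rot: [180.0, -0.0, -168.0]
contact_force: [0.3, -0.6, -0.1]
gripper_width: 0.0003
gripper_force: 0.0
```

Emit:
apply_moves --pt "0 0 0 0.001 0 0 0" --pt "0 0 0 0 0 0 0"

```text
time_s: 3.4
tcp_pos: [0.5125, -0.0933, 0.0757]
eef_rot: [180.0, -0.0, -168.0]
contact_force: [-0.5, -0.2, -0.1]
gripper_width: 0.0003
gripper_force: 0.0
```

```bash
python3 - <<'E'
from h import *
rep()
c=capture("side");cv2.imwrite("pics/s1.png",c["frame"][:,:,::-1])
E
```

```text
t 3.4 plate xy mm [-75.3 -51.2] tip z 56.7 rot [ 1.8000e+02 -1.0000e-02 -1.6798e+02] F [-0.47 -0.22 -0.06]
```

View pics/s1.png

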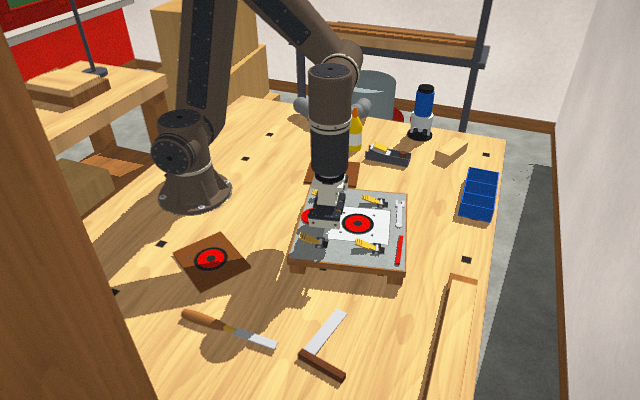

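The hand is over the front right corner at about (320,220), but the side view is too coarse to judge contact. I'll keep stepping down.

Emit:
apply_moves --pt "0 0 0 0.001 0 0 0" --pt "0 0 0 0 0 0 0"

```text
time_s: 3.62
tcp_pos: [0.5125, -0.0933, 0.0747]
eef_rot: [180.0, -0.0, -168.0]
contact_force: [-0.1, 0.2, 0.2]
gripper_width: 0.0006
gripper_force: 0.0
```

Emit:
apply_moves --pt "0 0 0 0.001 0 0 0" --pt "0 0 0 0 0 0 0"

```text
time_s: 3.78
tcp_pos: [0.5124, -0.0933, 0.0737]
eef_rot: [180.0, -0.0, -168.0]
contact_force: [0.9, 1.1, -0.7]
gripper_width: 0.0003
gripper_force: 0.0
```

```bash
python3 - <<'E'
from h import *
for n in("top","wrist"):
    c=dict(np.load(n+".npz"))
    for u in {"top":[(345,190),(307,160),(345,220),(420,200),(315,195)],"wrist":[(360,218),(445,218),(350,150),(480,160),(200,80)]}[n]:
        w=ray2plane(c,u,.06)[0];T=c["T"];zz=c["range_z"][u[1],u[0]]
        d=w-T[:3,3];k=zz/(d@T[:3,2]);print(n,u,(T[:3,3]+d*k).round(4))
c=capture("side");f=c["frame"][180:280,280:420]
cv2.imwrite("pics/s2.png",cv2.resize(f,None,fx=5.5,fy=5.5,interpolation=cv2.INTER_CUBIC)[:,:,::-1])
E
```

```text
top (345, 190) [ 0.525  -0.0882  0.0565]
top (307, 160) [0.6207 0.0342 0.0641]
top (345, 220) [ 0.4286 -0.0874  0.0604]
top (420, 200) [ 0.5011 -0.3434  0.0008]
top (315, 195) [0.5071 0.0078 0.0653]
wrist (360, 218) [ 0.5063 -0.0905  0.0613]
wrist (445, 218) [ 0.4879 -0.0029  0.0602]
wrist (350, 150) [ 0.4406 -0.117   0.0608]
wrist (480, 160) [0.4219 0.0136 0.06  ]
wrist (200, 80) [ 0.4044 -0.2916  0.002 ]
```

View pics/s2.png

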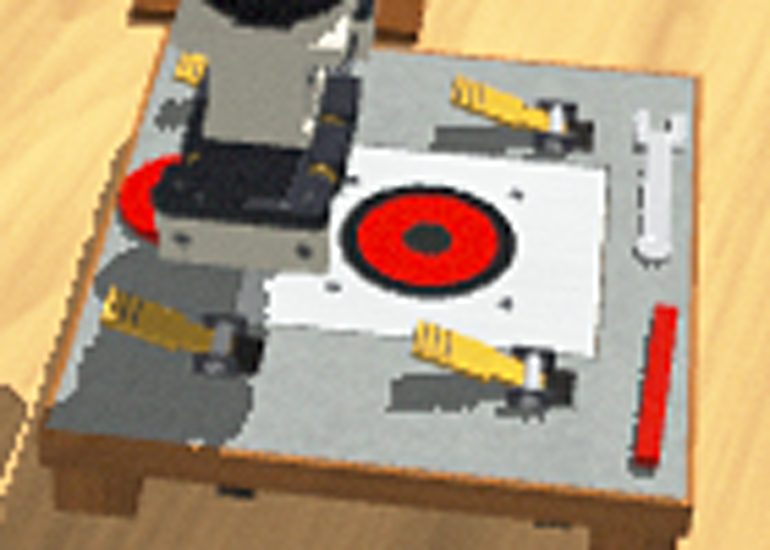

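The crop shows all the shims still up and the hand over the front right corner, but the tilt can't be judged by eye. I'll measure the plate's tilt against the board from side-camera depth.

```bash
cat >> h.py <<'E'
def tilt(c):
    v,u=np.mgrid[:400,:640];uv=np.c_[u.ravel(),v.ravel()].astype(float);z=c["range_z"].ravel();T=np.array(c["T"])
    p=cv2.undistortPoints(uv.reshape(-1,1,2),np.array(c["camera_matrix"]),np.array([c["k1"],0,0,0,0.])).reshape(-1,2)
    P=(np.c_[p,np.ones(len(p))]*z[:,None])@T[:3,:3].T+T[:3,3]
    q=(P[:,:2]-C)@A.T
    ok=(z>0)&(abs(P[:,2]-.06)<.009)
    hsv=cv2.cvtColor(c["frame"],cv2.COLOR_RGB2HSV).reshape(-1,3)
    pl=ok&(abs(q[:,0])<.086)&(abs(q[:,1])<.071)&(hsv[:,1]<60)
    bd=ok&((abs(q[:,1])>.080))&(abs(q[:,0])<.13)&(abs(q[:,1])<.155)&(hsv[:,1]<60)
    r=[]
    for m in(pl,bd):
        M=np.c_[q[m],np.ones(m.sum())];s=np.linalg.lstsq(M,P[m,2],rcond=None)[0]
        e=P[m,2]-M@s;k=abs(e)<2.5*e.std();s=np.linalg.lstsq(M[k],P[m,2][k],rcond=None)[0];r.append(s)
        print(m.sum(),"slopes dz/dx,dz/dy (mrad), z0 mm",(s*1000).round(1),"sd",(e.std()*1000).round(2))
E
python3 - <<'E'
from h import *
tilt(dict(np.load("side.npz"))); tilt(capture("side"))
E
```

```text
1529 slopes dz/dx,dz/dy (mrad), z0 mm [ 2.3  1.9 60.3] sd 1.65
2693 slopes dz/dx,dz/dy (mrad), z0 mm [ 4.2  1.8 60.4] sd 2.13
1248 slopes dz/dx,dz/dy (mrad), z0 mm [ 1.9  1.9 60.4] sd 1.67
2413 slopes dz/dx,dz/dy (mrad), z0 mm [ 3.3  1.8 60.4] sd 2.07
```

The plate is still level, so the closed fingertips haven't reached it yet. I'll continue down.

Emit:
apply_moves --pt "0 0 0 0.001 0 0 0" --pt "0 0 0 0.001 0 0 0" --pt "0 0 0 0 0 0 0"

```text
time_s: 4.13
tcp_pos: [0.5124, -0.0933, 0.0716]
eef_rot: [180.0, -0.0, -168.0]
contact_force: [0.2, -0.7, -0.4]
gripper_width: 0.0005
gripper_force: 0.0
```

Emit:
apply_moves --pt "0 0 0 0.001 0 0 0" --pt "0 0 0 0.001 0 0 0" --pt "0 0 0 0 0 0 0"

```text
time_s: 4.38
tcp_pos: [0.5124, -0.0933, 0.0696]
eef_rot: [180.0, -0.0, -168.0]
contact_force: [0.3, 0.8, -0.4]
gripper_width: 0.0008
gripper_force: 0.0
```

```bash
python3 - <<'E'
from h import *
rep();tilt(capture("side"));rep()
E
```

```text
t 4.38 plate xy mm [-75.4 -51.2] tip z 50.6 rot [ 1.8000e+02 -2.0000e-02 -1.6798e+02] F [ 0.29  0.84 -0.39]
1225 slopes dz/dx,dz/dy (mrad), z0 mm [ 2.2  2.4 60.4] sd 1.65
2410 slopes dz/dx,dz/dy (mrad), z0 mm [ 3.2  1.4 60.5] sd 2.1
t 4.43 plate xy mm [-75.3 -51.2] tip z 50.7 rot [ 1.8000e+02 -1.0000e-02 -1.6798e+02] F [-0.17  0.77  0.29]
```

Emit:
apply_moves --pt "0 0 0 0.001 0 0 0" --pt "0 0 0 0.001 0 0 0" --pt "0 0 0 0 0 0 0"

```text
time_s: 4.68
tcp_pos: [0.5124, -0.0933, 0.0677]
eef_rot: [180.0, -0.0, -168.0]
contact_force: [0.9, -0.9, -0.6]
gripper_width: 0.0002
gripper_force: 0.0
```

Emit:
apply_moves --pt "0 0 0 0.001 0 0 0" --pt "0 0 0 0.001 0 0 0" --pt "0 0 0 0 0 0 0"

```text
time_s: 4.93
tcp_pos: [0.5124, -0.0933, 0.0657]
eef_rot: [180.0, -0.0, -168.0]
contact_force: [0.9, 0.6, 0.2]
gripper_width: 0.0003
gripper_force: 0.0
```

```bash
python3 - <<'E'
from h import *
rep();c=capture("side");tilt(c)
# depth lookup of gripper lowest points around the TCP
v,u=np.mgrid[180:280,280:420];uv=np.c_[u.ravel(),v.ravel()].astype(float);z=c["range_z"][180:280,280:420].ravel();T=np.array(c["T"])
p=cv2.undistortPoints(uv.reshape(-1,1,2),np.array(c["camera_matrix"]),np.array([c["k1"],0,0,0,0.])).reshape(-1,2)
P=(np.c_[p,np.ones(len(p))]*z[:,None])@T[:3,:3].T+T[:3,3]
q=(P[:,:2]-C)@A.T*1000
k=(abs(q[:,0]+75)<22)&(abs(q[:,1]+51)<60)&(P[:,2]>.066)
print(np.histogram(P[k,2]*1000,bins=range(66,180,8)))
E
```

```text
t 4.93 plate xy mm [-75.3 -51.2] tip z 46.7 rot [ 1.8000e+02 -1.0000e-02 -1.6798e+02] F [0.91 0.6  0.24]
1207 slopes dz/dx,dz/dy (mrad), z0 mm [-0.5  1.2 60.4] sd 1.66
2409 slopes dz/dx,dz/dy (mrad), z0 mm [ 2.9  1.5 60.5] sd 2.12
(array([31,  0,  0,  0,  0,  0,  0,  0,  0,  0,  0,  0,  0,  0]), array([ 66,  74,  82,  90,  98, 106, 114, 122, 130, 138, 146, 154, 162,
       170, 178]))
```

```bash
python3 - <<'E'
from h import *
c=capture("side");T=np.array(c["T"])
for u in[(324,200),(318,214),(335,214),(313,225),(335,227),(339,205),(325,190),(320,229),(330,229)]:
    zz=c["range_z"][u[1],u[0]];w=ray2plane(c,u,.06)[0];d=w-T[:3,3];k=zz/(d@T[:3,2]);P=T[:3,3]+d*k;print(u,zz,P.round(3),(A@(P[:2]-C)*1000).round(0))
c=capture("wrist");cv2.imwrite("pics/w2.png",c["frame"][:,:,::-1])
E
```

```text
(324, 200) 1.1197457 [ 0.519 -0.143  0.21 ] [ -79. -101.]
(318, 214) 1.1122597 [ 0.515 -0.173  0.187] [ -90. -130.]
(335, 214) 1.1147147 [ 0.553 -0.156  0.185] [ -48. -121.]
(313, 225) 1.1291813 [ 0.504 -0.181  0.154] [-102. -135.]
(335, 227) 1.1148094 [ 0.56  -0.174  0.16 ] [ -45. -140.]
(339, 205) 1.1794876 [ 0.541 -0.092  0.164] [-47. -56.]
(325, 190) 1.1001614 [ 0.522 -0.143  0.242] [ -77. -102.]
(320, 229) 1.1294143 [ 0.523 -0.18   0.146] [ -84. -138.]
(330, 229) 1.1233578 [ 0.548 -0.175  0.15 ] [ -58. -139.]
```

View pics/w2.png

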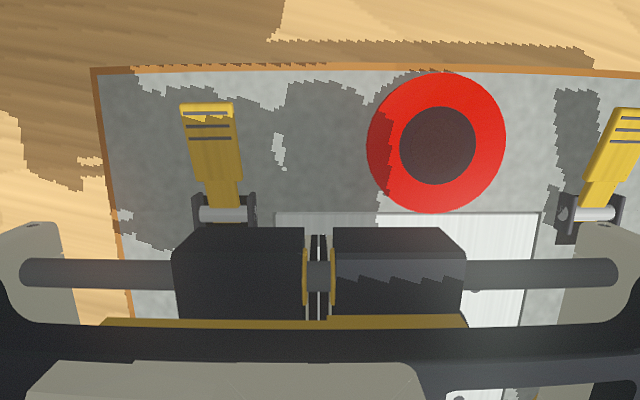

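The wrist view shows the closed finger pads at about (318,240), with the plate's front edge below them at row 212. I'll read the fingertip height from the depth.

```bash
python3 - <<'E'
from h import *
c=capture("wrist");T=np.array(c["T"])
for u in[(318,238),(313,238),(318,255),(318,275),(305,280),(318,300),(240,250),(240,228),(400,240),(318,229),(318,225),(318,220)]:
    zz=c["range_z"][u[1],u[0]];w=ray2plane(c,u,.06)[0];d=w-T[:3,3];k=zz/(d@T[:3,2]);P=T[:3,3]+d*k;print(u,round(float(zz),3),P.round(3),(A@(P[:2]-C)*1000).round(0))
E
```

```text
(318, 238) 0.186 [ 0.511 -0.095  0.06 ] [-77. -52.]
(313, 238) 0.163 [ 0.503 -0.099  0.081] [-86. -55.]
(318, 255) 0.187 [ 0.52  -0.093  0.061] [-68. -52.]
(318, 275) 0.083 [ 0.483 -0.101  0.159] [-106.  -52.]
(305, 280) 0.08 [ 0.483 -0.104  0.162] [-106.  -55.]
(318, 300) 0.196 [ 0.549 -0.087  0.06 ] [-38. -52.]
(240, 250) 0.076 [ 0.478 -0.12   0.164] [-115.  -70.]
(240, 228) 0.092 [ 0.479 -0.124  0.147] [-115.  -74.]
(400, 240) 0.082 [ 0.47  -0.082  0.157] [-115.  -32.]
(318, 229) 0.184 [ 0.505 -0.096  0.061] [-83. -52.]
(318, 225) 0.184 [ 0.503 -0.096  0.06 ] [-85. -52.]
(318, 220) 0.182 [ 0.5   -0.097  0.061] [-88. -52.]
```

Emit:
apply_moves --pt "0 0 0 0.001 0 0 0" --pt "0 0 0 0.001 0 0 0" --pt "0 0 0 0 0 0 0"

```text
time_s: 5.38
tcp_pos: [0.5124, -0.0933, 0.0636]
eef_rot: [180.0, -0.0, -168.0]
contact_force: [0.1, -0.0, 0.5]
gripper_width: 0.0004
gripper_force: 0.0
```

Emit:
apply_moves --pt "0 0 0 0.001 0 0 0" --pt "0 0 0 0.001 0 0 0" --pt "0 0 0 0 0 0 0"

```text
time_s: 5.63
tcp_pos: [0.5124, -0.0933, 0.0616]
eef_rot: [180.0, -0.0, -168.0]
contact_force: [1.2, 0.9, 0.2]
gripper_width: 0.0001
gripper_force: 0.0
```

Emit:
apply_moves --pt "0 0 0 0.001 0 0 0" --pt "0 0 0 0.001 0 0 0" --pt "0 0 0 0 0 0 0"

```text
time_s: 5.88
tcp_pos: [0.5124, -0.0933, 0.0596]
eef_rot: [180.0, -0.0, -168.0]
contact_force: [-0.4, 0.2, 0.0]
gripper_width: 0.0005
gripper_force: 0.0
```

```bash
python3 - <<'E'
from h import *
rep();tilt(capture("side"))
c=capture("wrist");T=np.array(c["T"])
v,u=np.mgrid[215:325,295:340];uv=np.c_[u.ravel(),v.ravel()].astype(float);z=c["range_z"][215:325,295:340].ravel()
p=cv2.undistortPoints(uv.reshape(-1,1,2),np.array(c["camera_matrix"]),np.array([c["k1"],0,0,0,0.])).reshape(-1,2)
P=(np.c_[p,np.ones(len(p))]*z[:,None])@T[:3,:3].T+T[:3,3]
q=(P[:,:2]-C)@A.T*1000
Z=P[:,2]*1000;k=(Z>64)&(Z<140)
for b in range(64,140,6):
    m=(Z>=b)&(Z<b+6)
    if m.sum(): print(b,m.sum(),q[m].min(0).round(),q[m].max(0).round(),uv[m].min(0),uv[m].max(0))
print(T[:3,3])
E
```

```text
t 5.88 plate xy mm [-75.4 -51.2] tip z 40.6 rot [ 1.8000e+02 -1.0000e-02 -1.6798e+02] F [-0.39  0.23  0.  ]
1176 slopes dz/dx,dz/dy (mrad), z0 mm [ 3.2  1.4 60.3] sd 1.69
2400 slopes dz/dx,dz/dy (mrad), z0 mm [ 3.4  1.1 60.5] sd 2.1
70 73 [-88. -59.] [-85. -45.] [305. 235.] [332. 239.]
76 125 [-88. -59.] [-85. -45.] [305. 236.] [332. 243.]
82 141 [-88. -58.] [-80. -46.] [305. 240.] [332. 260.]
88 146 [-88. -58.] [-81. -46.] [305. 245.] [332. 259.]
94 97 [-87. -56.] [-85. -48.] [310. 253.] [327. 260.]
100 18 [-88. -56.] [-86. -48.] [308. 258.] [329. 260.]
112 549 [-80. -56.] [-67. -48.] [308. 291.] [329. 319.]
118 14 [-75. -56.] [-69. -48.] [308. 306.] [329. 319.]
124 35 [-84. -56.] [-76. -48.] [307. 300.] [330. 319.]
130 19 [-87. -56.] [-82. -48.] [306. 304.] [331. 317.]
136 45 [-115.  -59.] [-82. -46.] [295. 227.] [339. 319.]
[ 0.44416243 -0.10883691  0.22807579]
```

The wrist depth puts the real fingertips at z ≈ 70 mm while the TCP reads 59.6 mm, so contact should come about 10 mm lower. The closed fingers are only about 14 mm across.

Emit:
apply_moves --pt "0 0 0 0.002 0 0 0" --pt "0 0 0 0.002 0 0 0" --pt "0 0 0 0.002 0 0 0" --pt "0 0 0 0.001 0 0 0" --pt "0 0 0 0 0 0 0"

```text
time_s: 6.4
tcp_pos: [0.5123, -0.0933, 0.0525]
eef_rot: [180.0, -0.0, -168.0]
contact_force: [0.5, -0.5, -0.6]
gripper_width: 0.0006
gripper_force: 0.0
```

Emit:
apply_moves --pt "0 0 0 0.001 0 0 0" --pt "0 0 0 0.001 0 0 0" --pt "0 0 0 0 0 0 0"

```text
time_s: 6.65
tcp_pos: [0.5125, -0.0933, 0.0507]
eef_rot: [180.0, -0.0, -168.0]
contact_force: [0.2, -0.3, -0.5]
gripper_width: 0.0006
gripper_force: 0.0
```

Emit:
apply_moves --pt "0 0 0 0.001 0 0 0" --pt "0 0 0 0.001 0 0 0" --pt "0 0 0 0 0 0 0"

```text
time_s: 6.9
tcp_pos: [0.5126, -0.0933, 0.0488]
eef_rot: [-180.0, 0.0, -168.0]
contact_force: [0.6, -0.5, 1.8]
gripper_width: 0.0004
gripper_force: 0.5
```

```bash
python3 - <<'E'
from h import *
rep();tilt(capture("side"))
E
```

```text
t 6.9 plate xy mm [-75.2 -51.3] tip z 29.8 rot [-180.      0.   -167.97] F [ 0.6  -0.53  1.79]
1139 slopes dz/dx,dz/dy (mrad), z0 mm [16.1 21.3 60.5] sd 1.71
2374 slopes dz/dx,dz/dy (mrad), z0 mm [ 3.6  1.5 60.5] sd 2.06
```

The force is rising and the plate is tilting down at the front right, so that's the rocking corner. I'll press 1.5 mm more to rock it fully.

Emit:
apply_moves --pt "0 0 0 0.001 0 0 0" --pt "0 0 0 0.001 0 0 0" --pt "0 0 0 0 0 0 0" --pt "0 0 0 0 0 0 0"

```text
time_s: 7.28
tcp_pos: [0.5127, -0.0934, 0.0473]
eef_rot: [-180.0, 0.0, -168.0]
contact_force: [-2.2, -0.1, 6.3]
gripper_width: 0.0005
gripper_force: 3.0
```

```bash
python3 - <<'E'
from h import *
rep();tilt(capture("side"))
E
```

```text
t 7.28 plate xy mm [-75.1 -51.4] tip z 28.3 rot [-1.7998e+02  2.0000e-02 -1.6796e+02] F [-2.21 -0.14  6.34]
1152 slopes dz/dx,dz/dy (mrad), z0 mm [28.5 37.4 60.6] sd 1.83
2373 slopes dz/dx,dz/dy (mrad), z0 mm [ 3.9  1.4 60.5] sd 2.1
```

The plate is rocked to about 0.044 rad at 6 N, which confirms front right. Next I'll lift and go over its shim tail.

Emit:
apply_moves --pt "0 0 0 -0.01 0 0 0" --pt "0 0 0 -0.02 0 0 0" --pt "0 0 0 -0.02 0 0 0" --pt "0 0.021 -0.017 0 0 0 0" --pt "0 0.021 -0.017 0 0 0 0" --pt "0 0.021 -0.017 0 0 0 0" --pt "0 0 0 0 0 0 0" --pt "0 0 0 0 0 0 0"

```text
time_s: 8.0
tcp_pos: [0.461, -0.157, 0.0976]
eef_rot: [-180.0, 0.0, -168.1]
contact_force: [0.9, 0.2, 0.6]
gripper_width: 0.0006
gripper_force: 0.0
```

```bash
python3 - <<'E'
from h import *
rep();tilt(capture("side"))
c=capture("wrist");cv2.imwrite("pics/w3.png",c["frame"][:,:,::-1])
E
```

```text
t 8.0 plate xy mm [-138.9 -102.9] tip z 78.6 rot [-1.8000e+02  5.0000e-02 -1.6808e+02] F [0.95 0.19 0.6 ]
1544 slopes dz/dx,dz/dy (mrad), z0 mm [ 2.3  2.1 60.4] sd 1.7
2694 slopes dz/dx,dz/dy (mrad), z0 mm [ 2.8  1.2 60.5] sd 2.09
```

View pics/w3.png

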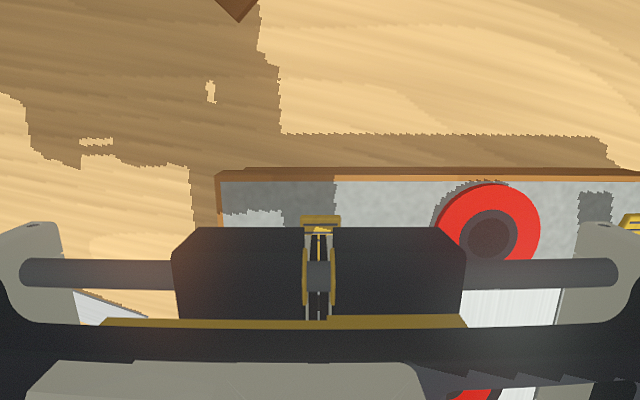

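The plate is level again, and the brass tail at (321,222) is centred under the fingers at (318,235). I'll press it down.

Emit:
apply_moves --pt "0 0 0 0.01 0 0 0" --pt "0 0 0 0.008 0 0 0" --pt "0 0 0 0.004 0 0 0" --pt "0 0 0 0.002 0 0 0" --pt "0 0 0 0.002 0 0 0" --pt "0 0 0 0.002 0 0 0" --pt "0 0 0 0.002 0 0 0" --pt "0 0 0 0 0 0 0"

```text
time_s: 8.77
tcp_pos: [0.4609, -0.1562, 0.0667]
eef_rot: [180.0, -0.1, -167.9]
contact_force: [-3.5, -0.3, 5.8]
gripper_width: 0.0007
gripper_force: 2.0
```

Emit:
apply_moves --pt "0 0 0 0.002 0 0 0" --pt "0 0 0 0.002 0 0 0" --pt "0 0 0 0.002 0 0 0" --pt "0 0 0 0.002 0 0 0" --pt "0 0 0 0 0 0 0"

```text
time_s: 9.18
tcp_pos: [0.4603, -0.1563, 0.0585]
eef_rot: [180.0, -0.2, -167.9]
contact_force: [-3.4, -1.0, 2.2]
gripper_width: 0.0006
gripper_force: 1.5
```

Emit:
apply_moves --pt "0 0 0 0.001 0 0 0" --pt "0 0 0 0.001 0 0 0" --pt "0 0 0 0.001 0 0 0" --pt "0 0 0 0 0 0 0"

```text
time_s: 9.52
tcp_pos: [0.4605, -0.1564, 0.0562]
eef_rot: [-180.0, -0.2, -167.9]
contact_force: [-6.2, -0.8, 12.5]
gripper_width: 0.0
gripper_force: 5.9
```

Emit:
apply_moves --pt "0 0 0 0.001 0 0 0" --pt "0 0 0 0.001 0 0 0" --pt "0 0 0 0 0 0 0"

```text
time_s: 9.77
tcp_pos: [0.4606, -0.1565, 0.0556]
eef_rot: [-180.0, -0.1, -167.9]
contact_force: [-13.1, 2.1, 29.9]
gripper_width: 0.0002
gripper_force: 14.7
```

Emit:
apply_moves --pt "0 0 0 -0.01 0 0 0" --pt "0 0 0 -0.02 0 0 0" --pt "0 0 0 -0.02 0 0 0" --pt "0 -0.021 0.017 0 0 0 0" --pt "0 -0.021 0.017 0 0 0 0" --pt "0 -0.021 0.017 0 0 0 0" --pt "0 0 0 0 0 0 0" --pt "0 0 0 0 0 0 0"

```text
time_s: 10.43
tcp_pos: [0.5134, -0.092, 0.1035]
eef_rot: [180.0, -0.0, -167.9]
contact_force: [1.2, -0.1, 0.1]
gripper_width: 0.0006
gripper_force: 0.0
```

```bash
python3 - <<'E'
from h import *
rep();tilt(capture("side"))
c=capture("wrist");cv2.imwrite("pics/w4.png",c["frame"][:,:,::-1]);T=np.array(c["T"])
v,u=np.mgrid[:400,:640];uv=np.c_[u.ravel(),v.ravel()].astype(float);z=c["range_z"].ravel()
p=cv2.undistortPoints(uv.reshape(-1,1,2),np.array(c["camera_matrix"]),np.array([c["k1"],0,0,0,0.])).reshape(-1,2)
P=(np.c_[p,np.ones(len(p))]*z[:,None])@T[:3,:3].T+T[:3,3];q=(P[:,:2]-C)@A.T*1000
for s in(-101,99):
    m=(abs(q[:,0]+139)<8)&(abs(q[:,1]-s)<8)&(z>.05);print("pad z",s,m.sum(),np.median(P[m,2]).round(4) if m.any() else None)
E
```

```text
t 10.43 plate xy mm [-74.2 -50.2] tip z 84.5 rot [ 1.8000e+02 -2.0000e-02 -1.6786e+02] F [ 1.17 -0.08  0.1 ]
1374 slopes dz/dx,dz/dy (mrad), z0 mm [ 2.1  1.1 60.4] sd 1.62
2402 slopes dz/dx,dz/dy (mrad), z0 mm [ 3.2  0.8 60.4] sd 2.09
pad z -101 701 0.0664
pad z 99 1007 0.0812
```

View pics/w4.png

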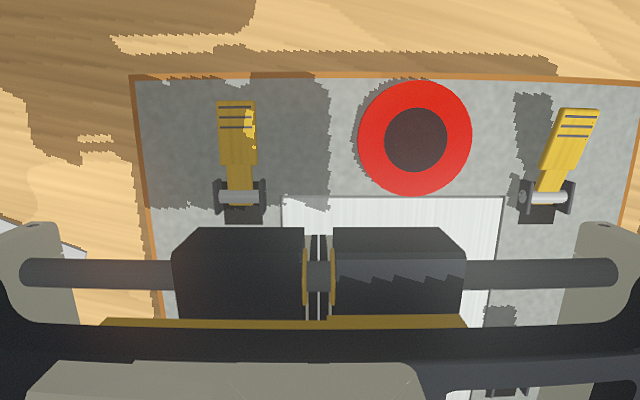

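The front right shim at (238,140) is flat, with its tail top at 66 mm. The front left one at (570,140) is still up and the plate is level. Now I'll press the corner again.

Emit:
apply_moves --pt "0 0 0 0.02 0 0 0" --pt "0 0 0 0.02 0 0 0" --pt "0 0 0 0.01 0 0 0" --pt "0 0 0 0.001 0 0 0" --pt "0 0 0 0.001 0 0 0" --pt "0 0 0 0.001 0 0 0" --pt "0 0 0 0 0 0 0" --pt "0 0 0 0 0 0 0"

```text
time_s: 11.2
tcp_pos: [0.513, -0.0933, 0.0516]
eef_rot: [-180.0, 0.1, -168.0]
contact_force: [-0.6, -0.1, 0.4]
gripper_width: 0.0004
gripper_force: 0.0
```

Emit:
apply_moves --pt "0 0 0 0.001 0 0 0" --pt "0 0 0 0 0 0 0" --pt "0 0 0 0 0 0 0"

```text
time_s: 11.45
tcp_pos: [0.5131, -0.0932, 0.0505]
eef_rot: [-180.0, 0.1, -168.0]
contact_force: [-0.4, 0.2, 4.1]
gripper_width: 0.0005
gripper_force: 2.2
```

Emit:
apply_moves --pt "0 0 0 0.0005 0 0 0" --pt "0 0 0 0 0 0 0" --pt "0 0 0 0 0 0 0" --pt "0 0 0 0 0 0 0"

```text
time_s: 11.78
tcp_pos: [0.5131, -0.0933, 0.0503]
eef_rot: [-180.0, 0.1, -168.0]
contact_force: [-2.5, 0.9, 8.9]
gripper_width: 0.0002
gripper_force: 4.7
```

```bash
python3 - <<'E'
from h import *
rep();tilt(capture("side"));rep()
E
```

```text
t 11.78 plate xy mm [-74.8 -51.3] tip z 31.3 rot [-1.7998e+02  6.0000e-02 -1.6795e+02] F [-2.48  0.88  8.93]
1118 slopes dz/dx,dz/dy (mrad), z0 mm [ 3.3  6.2 60.4] sd 1.64
2395 slopes dz/dx,dz/dy (mrad), z0 mm [ 3.4  2.4 60.4] sd 2.07
t 11.83 plate xy mm [-74.7 -51.3] tip z 31.3 rot [-1.7998e+02  6.0000e-02 -1.6795e+02] F [-2.2   0.67  9.57]
```

The corner holds firm: 9 N with about 4 mrad of tilt. I'll raise the hand clear.

Emit:
apply_moves --pt "0 0 0 -0.01 0 0 0" --pt "0 0 0 -0.03 0 0 0" --pt "0 0 0 -0.03 0 0 0" --pt "0 0 0 -0.03 0 0 0" --pt "0 0 0 -0.03 0 0 0" --pt "0 0 0 -0.02 0 0 0" --pt "0 0 0 0 0 0 0" --pt "0 0 0 0 0 0 0" --pt "0 0 0 0 0 0 0"

```text
time_s: 12.58
tcp_pos: [0.512, -0.0932, 0.1991]
eef_rot: [180.0, -0.0, -168.0]
contact_force: [0.0, 0.4, -0.3]
gripper_width: 0.0008
gripper_force: 0.0
```

```bash
python3 - <<'E'
from h import *
rep();tilt(capture("side"))
c=capture("wrist");T=np.array(c["T"])
v,u=np.mgrid[:400,:640];uv=np.c_[u.ravel(),v.ravel()].astype(float);z=c["range_z"].ravel()
p=cv2.undistortPoints(uv.reshape(-1,1,2),np.array(c["camera_matrix"]),np.array([c["k1"],0,0,0,0.])).reshape(-1,2)
P=(np.c_[p,np.ones(len(p))]*z[:,None])@T[:3,:3].T+T[:3,3];q=(P[:,:2]-C)@A.T*1000
Z=[]
for s in(-101,99):
    m=(abs(q[:,0]+139)<8)&(abs(q[:,1]-s)<8)&(z>.05);Z.append(np.median(P[m,2]))
print(Z)
if Z[0]<.069 and Z[1]>.078: print(close_job())
E
```

```text
t 12.58 plate xy mm [-75.8 -51. ] tip z 180.1 rot [ 1.7997e+02 -3.0000e-02 -1.6799e+02] F [ 0.02  0.45 -0.31]
1542 slopes dz/dx,dz/dy (mrad), z0 mm [ 3.2  0.3 60.5] sd 1.7
2676 slopes dz/dx,dz/dy (mrad), z0 mm [ 3.4  1.4 60.4] sd 2.09
[np.float64(0.0664729711953734), np.float64(0.08152966276689042)]
the job is handed in; nothing more can be done
None
```

The front right corner was the one that rocked; I pressed its shim flat, the corner then held firm under 9 N, and the job is handed in with the plate level, the other three shims untouched and the hand clear (no verdict was returned).

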